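# Bring the last bearing ball to the caster

## Robot

A 6-joint arm with a two-finger parallel gripper is mounted at the origin on the work surface. World frame = base frame: x ahead of the robot, y to its left, z up, the work surface at z = 0. Lengths are in m, angles in rad, forces in N, time in s.
With the tool pointing down it reaches from about 0.325 to 0.775 m from the base axis. Payload 5.5 kg.
Tool frame: the origin (TCP) lies between the finger pads; the fingertips stand 8 mm ahead of it and the grasp point (between the pads) lies 11 mm behind it (tcp_to_tips is the distance from the TCP to the fingertips, in m); z points along the fingers, y is the direction in which the jaws open and shut (so a half turn about z gives the same grasp; the last joint's range is limited). The gripper opens to 88 mm and grips with 3 to 60 N. Pads are 20 mm wide; open, the fingers measure 115 mm over their backs; the gripper's body (75 mm by 178 mm) begins 61 mm behind the grasp point.
Start: joints at [1.269, 0.091, 1.231, -0, 1.82, -0.057], TCP at [0.145, 0.582, 0.231] pointing down, gripper open.
Joint ranges: [-2.87, 2.87], [-0.86, 2.18], [0.17, 2.46], [-1.51, 4.65], [0.06, 2.69], [-2.65, 2.65]. Speed limits (rad/s): [2.57, 2.57, 3.01, 3.14, 3.14, 3.14].

## Interface

Orientations are given as a unit quaternion [w, x, y, z].
In Python, from bench import * gives the robot as it stands. Calls block until the motion is done:
- move_to(position, orientation): joint-space move of the TCP to a pose.
- move_l(position, speed=0.15, orientation=None): straight line of the TCP; orientation=None keeps the orientation; speed is the mean speed in m/s.
- movej(angles): joint-space move.
- gripper_open() and close(): open the fingers fully, or close them until they stop; the grip force is fixed at half the most.
- hold(seconds).
- inverse_kinematics(position, orientation): joint angles nearest the present ones, or None.
- state(): the state.
- get_image(name): name is "side" or "top" or "wrist"; returns a dict with "frame" (400x640x3 uint8, blue, green, red), "depth" (400x640 float32, m along the optical axis (not along the pixel's ray), 0 where there is no reading), "camera_matrix" (3x3 intrinsics, pixels), "k1" (the pictures are not rectified: a ray, as slopes to the right and down, at radius r is drawn at 1 + k1 r^2 times it, then the intrinsics apply), "view" (4x4, takes a point from world to camera coordinates). Camera axes: x right, y up, looking along -z (the intrinsics and any distortion apply to the point x, -y, -z); pixel columns grow to the right and rows downward; lengths in m; the calibration is good to about 2 mm. A picture is of the moment at which its call begins.
A pose or a line that the arm cannot do raises IKError and nothing moves.
- job_done(): hands the job in, once; it reports no verdict.
The state is a dict: "time": time; "joint_pos": joint angles; "dq": joint speeds; "joint_torque": joint torques, N m; "ee_pos": TCP position; "ee_rot": TCP orientation; "ft_force": force on the tool from outside, world axes, zero at the start; "moment": the same for the moment, N m; "finger_gap": finger opening in m.
Only numpy, scipy, OpenCV 4.12 (cv2) and the standard library are available. Lean on these libraries where they do the work, as an engineer would, in place of code of your own. Each camera call takes 0.05 s, during which the arm holds its last target.

## Task

The open swivel race of this cart caster still lacks one ball, and that ball lies loose in the dish. Pick the dish up by its upright grip, turn it about a quarter turn so that its lip points straight at the caster's kingpin, and finish while still holding it, level and steady, with the tip of the lip a finger's breadth above the empty place in the ring of balls, ready for me to roll the ball in. Keep the dish level and the ball in its middle all the way, do not touch the caster, and leave everything else where it is.

Things in the scene. Friction and masses are not known exactly. Their poses are not given: they have to be found in the camera images.
- dish_grip (a point): centre of the dish's upright teal grip, where to pinch it: a flat tab 28 mm long (dish x), 12 mm thick (dish y), 40 mm high; its top 18 mm above this point, which is 34 mm above the dish's underside and the bench. x points over the dish's middle to the lip, z up (vertical when level). Dish and grip weigh about 120 g
- dish: shallow round dark steel dish, 119 mm across, rim 15 mm high, pouring lip on one side, upright grip opposite. Origin: centre of its underside; x to the lip, z up. Grip centre 88 mm behind (-x), lip's tip 76.5 mm before (+x). Hollowed floor, no wall: slope 3 degrees near the middle, 8 beyond 20 mm, 17 beyond 38 mm, so the ball rolls out if tipped or jerked
- dish_mid (a point): middle of the dish's hollow, on its upper surface (4 mm above the underside)
- dish_lip (a point): tip of the pouring lip, a tongue 20 mm wide, on its underside (11.5 mm above the dish's underside, 76.5 mm from the middle)
- ball_center (a point): centre of the loose steel ball, 16 mm across, 17 g, which lies in the middle of the dish and rolls freely; it counts as in the middle within 25 mm of it
- ball: the same loose steel ball (origin at its centre; its axes turn as it rolls)
- caster: swivel caster, 125 mm wheel, fork up in a plywood cradle (150 by 230 mm) fixed to the bench. Origin: on the bench below the kingpin; x from the kingpin out over the empty place, z up. Round the kingpin (16 mm thick, top 197 mm above bench) lies the open race: 15 steel balls of 16 mm in a ring of 82 mm, tops 168 mm above bench, on a round crown 108 mm across
- gap (a point): the empty place in the ring of balls, marked by a scrap of teal tape on the crown's edge: point in the middle of the empty place at the height of the balls' tops (168 mm above the bench), 41 mm from the kingpin's axis. Axes as the caster's
- topplate: bystander: steel mounting plate, 100 by 130 by 6 mm, lying loose
- sparewheel: bystander: spare caster wheel, 125 mm across, 40 mm thick, lying flat
- greasetub: bystander: grease tub, 72 mm across, 70 mm high
- wrench: bystander: open wrench, 190 mm long, lying between dish and caster
- mallet: bystander: mallet with a black rubber head and wooden handle, 260 mm long, lying to the right
- pinnut: bystander: steel nut, 28 mm across, 12 mm high, lying near the robot
- ballbox: bystander: small open carton with spare balls, 100 by 130 by 45 mm
- divider: bystander: white slot divider of a charging cart, 200 by 190 mm, lying flat on the left, its upturned edge 40 mm high

How it is judged:
On the way:
1. the dish is lifted clear of the bench by its grip, ball still in its middle (height (world z) of dish above 0.04 m and distance between the grasp point and dish_grip below 0.035 m and horizontal distance between ball_center and dish_mid below 0.025 m), for 0.2 s.
At the end, for the whole second after the job is handed in: Still gripped by its grip and held clear of all else: lip's tip within 15 mm (level) of the empty place and 3 to 35 mm above the balls' tops, pointing at the kingpin within 0.2 rad; dish level within 0.08 rad and still; ball at rest within 15 mm of the dish's middle; caster and bystanders untouched (horizontal distance between dish_lip and gap below 0.015 m and z of dish_lip in the frame of gap between 0.003 and 0.035 m and angle between the x axis of dish and the x axis of caster, either way round below 0.2 rad and x of dish_mid in the frame of caster above 0.08 m and angle between dish's own z axis and vertical below 0.08 rad and horizontal distance between ball_center and dish_mid below 0.015 m and distance between ball_center and dish_mid below 0.02 m and linear speed of ball below 0.04 m/s and linear speed of dish below 0.02 m/s and contact force between dish and caster below 0.2 N and contact force between the fingers and dish above 1 N and distance between the grasp point and dish_grip below 0.035 m); the arm keeps its last pose, push and grip.
It fails at once if the ball is more than 25 mm from the middle of the dish (horizontal distance between ball_center and dish_mid above 0.025 m or distance between ball_center and dish_mid above 0.035 m).
It fails at once if the dish is tipped more than 0.2 rad from level (angle between dish's own z axis and vertical above 0.2 rad).
It fails at once if the caster is touched (over 1 N) (contact force between any of dish, the arm, the fingers and caster above 1 N).
It fails at once if a bystander is moved more than 15 mm (distance of any of topplate, sparewheel, greasetub, wrench, mallet, pinnut, ballbox, divider from where it was at the start of the episode above 0.015 m).
It also fails if it takes over 54 s, if anything falls off the work surface, if the arm or the gripper's body presses on something with over 40 N, if the wrist force passes 120 N, or if a joint passes its speed limit or range.

## Working session

There is one attempt and no reset: what is moved stays moved. The work goes in short steps, each a Python script; the robot and the scene stay as the last script left them, time stands still between calls to the robot, and variables do not carry over. Pictures are saved under pics/ and viewed, and the job is handed in when it is done.

```bash
ls; mkdir -p pics
python3 - <<'E'
from bench import *
import cv2,pickle
d={}
for n in("side","top","wrist"):
    i=get_image(n);d[n]=i;cv2.imwrite(f"pics/{n}0.png",i["frame"])
    print(n,i["camera_matrix"].tolist(),i["k1"],i["view"].round(3).tolist())
pickle.dump(d,open("d0.pkl","wb"))
print(state())
E
```

```text
pics
side [[490.7385629999026, 0.0, 323.1322402109485], [0.0, 490.7385629999026, 205.07121302600206], [0.0, 0.0, 1.0]] -0.03411944582982896 [[-0.816, -0.578, 0.006, 0.416], [0.445, -0.621, 0.645, -0.337], [-0.369, 0.529, 0.764, -1.4], [0.0, 0.0, 0.0, 1.0]]
top [[411.4292831420093, 0.0, 316.36181400477324], [0.0, 411.4292831420093, 195.96488646477223], [0.0, 0.0, 1.0]] -0.010653466923904661 [[-0.023, -1.0, 0.02, -0.015], [0.997, -0.021, 0.076, -0.533], [-0.076, 0.021, 0.997, -1.308], [0.0, 0.0, 0.0, 1.0]]
wrist [[311.9622419391355, 0.0, 316.1002099542095], [0.0, 311.9622419391355, 199.59056411393138], [0.0, 0.0, 1.0]] -0.0197334644414509 [[0.243, 0.97, -0.0, -0.6], [-0.927, 0.232, -0.293, 0.036], [-0.284, 0.072, 0.956, -0.391], [0.0, 0.0, 0.0, 1.0]]
{'time': 0.15, 'joint_pos': array([ 1.26929429e+00,  9.16685262e-02,  1.23158818e+00, -5.38723890e-05,
        1.81982435e+00, -5.66873036e-02]), 'dq': array([-0.00049751, -0.00285354, -0.00423965, -0.0001891 , -0.00126929,
       -0.00110045]), 'joint_torque': array([ 1.86923404e-03, -4.47044063e+01, -4.06908417e+01,  6.98966417e-02,
        2.74605537e-02, -1.22296306e-04]), 'ee_pos': array([0.14537263, 0.58189751, 0.22978895]), 'ee_rot': array([-1.06878491e-04,  1.22108447e-01,  9.92516485e-01, -7.36949074e-04]), 'ft_force': array([ 0.19699043,  0.4538862 , -0.23819923]), 'moment': array([1.95585241e-05, 1.86942384e-02, 1.53554084e-02]), 'finger_gap': 0.08781979836913788}
```

View pics/top0.png

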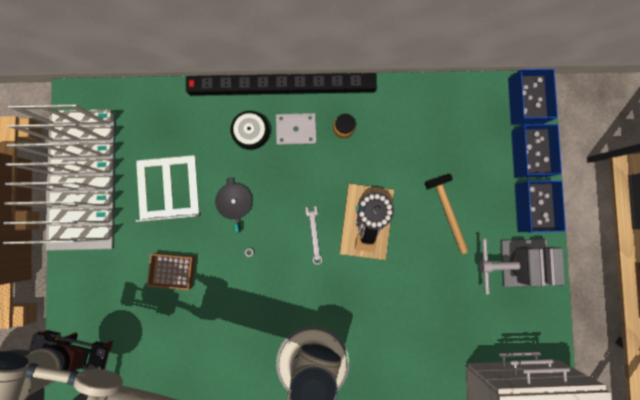

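View pics/side0.png

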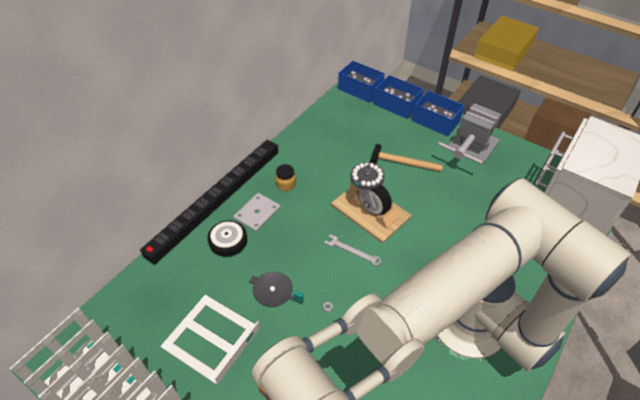

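View pics/wrist0.png

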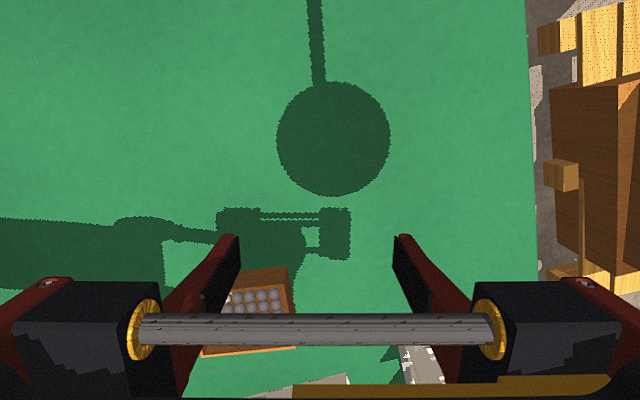

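```bash
cat > h.py <<'E'
import numpy as np, cv2
def ray(im,u,v):
    K=im["camera_matrix"];p=np.array([(u-K[0,2])/K[0,0],(v-K[1,2])/K[1,1]]);q=p.copy()
    for _ in range(20): q=p/(1+im["k1"]*(q@q))
    V=im["view"];R=V[:3,:3];o=-R.T@V[:3,3]
    return o,R.T@np.array([q[0],-q[1],-1.])
def onz(im,u,v,z):
    o,d=ray(im,u,v);return o+d*(z-o[2])/d[2]
def proj(im,P):
    V=im["view"];c=V[:3,:3]@np.asarray(P,float)+V[:3,3]
    x,y=c[0]/-c[2],-c[1]/-c[2];s=1+im["k1"]*(x*x+y*y);K=im["camera_matrix"]
    return K[0,0]*x*s+K[0,2],K[1,1]*y*s+K[1,2]
def crop(im,u,v,w,h,s,name):
    c=im["frame"][v:v+h,u:u+w];cv2.imwrite(name,cv2.resize(c,None,fx=s,fy=s,interpolation=cv2.INTER_CUBIC))
E
python3 - <<'E'
from h import *
import pickle
d=pickle.load(open("d0.pkl","rb"))
crop(d["top"],200,165,80,80,7,"pics/t_dish.png")
crop(d["top"],335,175,70,70,8,"pics/t_cast.png")
crop(d["side"],235,255,80,60,9,"pics/s_dish.png")
crop(d["side"],330,140,80,70,8,"pics/s_cast.png")
E
```

```text
(no output)
```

View pics/t_dish.png

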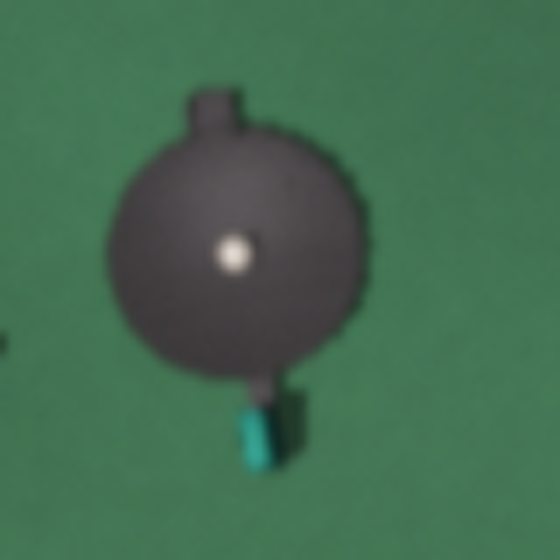

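View pics/t_cast.png

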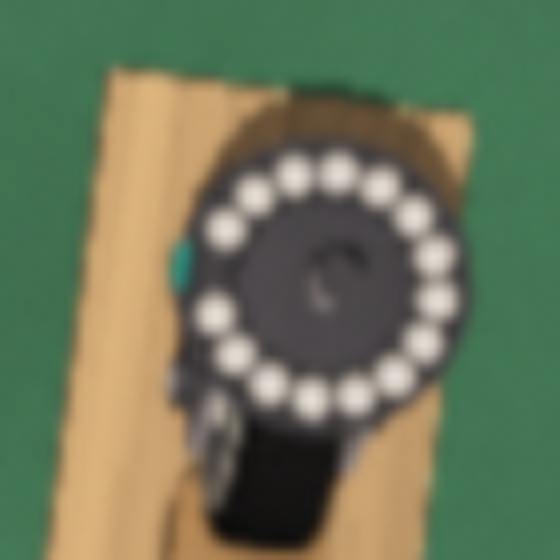

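View pics/s_dish.png

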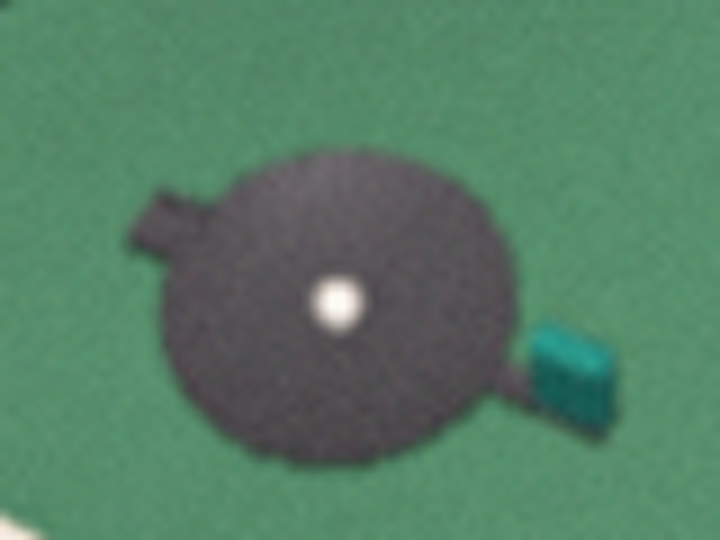

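View pics/s_cast.png

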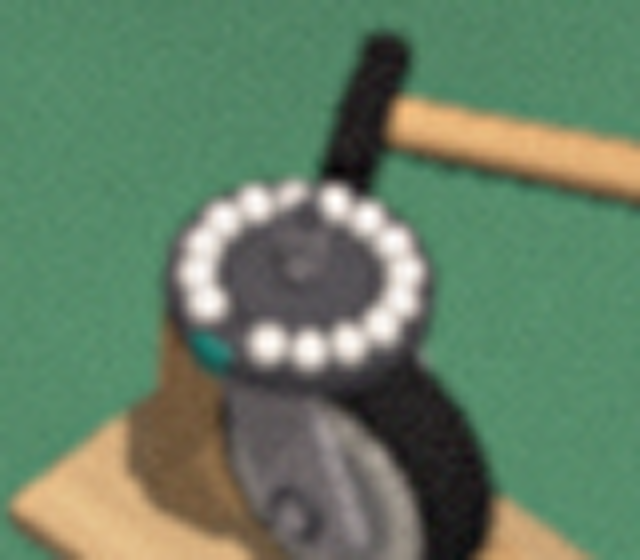

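Run:
```python
from h import *
import pickle
from scipy.optimize import least_squares
d=pickle.load(open("d0.pkl","rb"));T,S=d["top"],d["side"]
t1=lambda c:((c[0]+.5)/7-.5+200,(c[1]+.5)/7-.5+165)
t2=lambda c:((c[0]+.5)/8-.5+335,(c[1]+.5)/8-.5+175)
s1=lambda c:((c[0]+.5)/9-.5+235,(c[1]+.5)/9-.5+255)
s2=lambda c:((c[0]+.5)/8-.5+330,(c[1]+.5)/8-.5+140)
f=lambda im,p,z:onz(im,*p,z)[:2].round(4)
print("dish rim T",f(T,t1((239,250)),.015),"S",f(S,s1((340,308)),.015))
print("ball",f(T,t1((234,254)),.012+.0),f(S,s1((337,303)),.012))
print("lip",f(T,t1((216,90)),.014),f(S,s1((147,222)),.014))
print("griptop",f(T,t1((256,438)),.052),f(S,s1((573,347)),.052))
bt=[(225,230),(256,197),(294,174),(338,172),(380,187),(413,217),(435,255),(437,300),(424,344),(397,376),(356,397),(312,398),(269,383),(235,354),(213,315)]
bs=[(207,303),(196,271),(203,241),(222,216),(256,201),(293,190),(337,202),(367,217),(395,242),(408,270),(402,300),(381,326),(350,343),(309,349),(267,345)]
for im,b,g in((T,bt,t2),(S,bs,s2)):
    P=np.array([onz(im,*g(c),.161)[:2] for c in b])
    r=least_squares(lambda q:np.hypot(*(P-q[:2]).T)-q[2],[*P.mean(0),.041]).x
    m=(P[0]+P[-1])/2-r[:2]
    a=np.unwrap(np.arctan2(*(P-r[:2]).T[::-1]))
    k=np.sign(a[-1]-a[0])*2*np.pi/16*(np.arange(15)+1)
    print("caster",r.round(4),"gap yaw",np.arctan2(m[1],m[0]),np.mean(a-k))
```

```text
dish rim T [0.5243 0.2401] S [0.5209 0.2452]
ball [0.5227 0.2429] [0.5242 0.243 ]
lip [0.5989 0.2503] [0.5945 0.2567]
griptop [0.4375 0.2265] [0.4358 0.2286]
caster [ 0.4765 -0.1928  0.0412] gap yaw 1.425686248716107 1.4189402254979082
caster [ 0.4778 -0.1947  0.0423] gap yaw 1.4424922193567469 1.4106785096444627
```

```bash
cat >> h.py <<'E'
def q(yaw):  # yaw of dish x ; tool y along dish y
    a=yaw+np.pi
    return [0,float(np.cos(a/2)),float(np.sin(a/2)),0]
E
python3 - <<'E'
from bench import *
from h import *
import pickle
move_to([0.437,0.2275,0.19],q(0.16)); s=state();print(s["time"],s["ee_pos"],s["joint_pos"].round(3),s["finger_gap"])
i=get_image("wrist");pickle.dump(i,open("w1.pkl","wb"));cv2.imwrite("pics/w1.png",i["frame"])
i=get_image("top");pickle.dump(i,open("t1.pkl","wb"))
E
```

```text
1.8333 [0.43685879 0.22809852 0.19014957] [ 0.412 -0.203  1.586  0.     1.759 -1.319] 0.08762139267480344
```

View pics/w1.png

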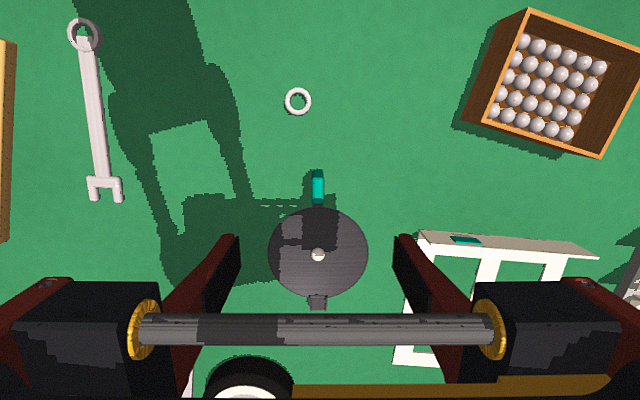

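Run:
```python
from h import *
import pickle
W=pickle.load(open("w1.pkl","rb"))
crop(W,255,160,130,160,5,"pics/w1c.png")
print(W["view"].round(3))
for P in([.437,.228,.19],[.437,.2275,.052],[.5235,.242,.012]):print(proj(W,P))
```

```text
[[-0.16   0.987  0.002 -0.156]
 [-0.944 -0.152 -0.294  0.471]
 [-0.29  -0.048  0.956 -0.215]
 [ 0.     0.     0.     1.   ]]
(np.float64(314.8504343305456), np.float64(256.96528742244976))
(np.float64(314.66938345093223), np.float64(190.1997066329417))
(np.float64(315.2892941028572), np.float64(253.01773566578746))
```

View pics/w1c.png

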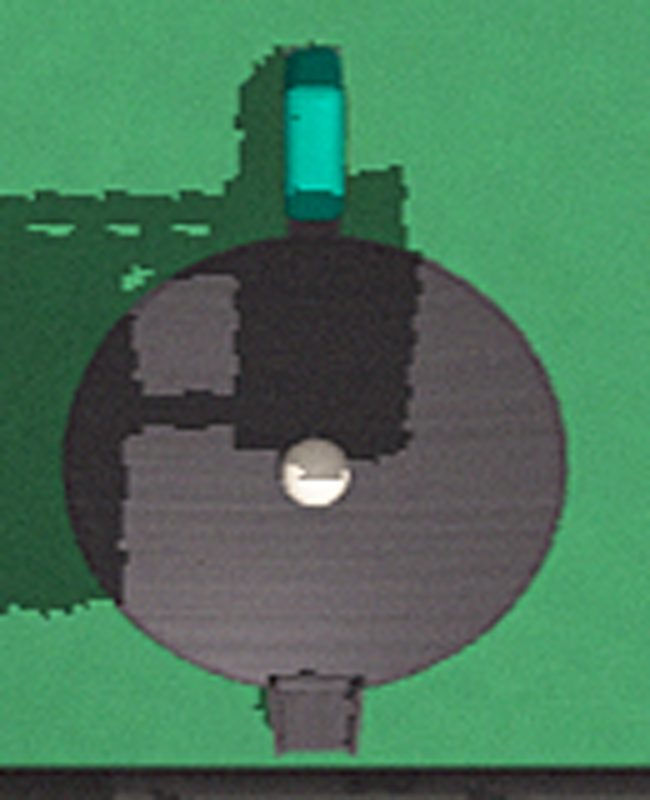

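Run:
```python
from bench import *
from h import *
import pickle
move_l([0.4365,0.2298,0.08],.1,q(0.16)); s=state();print(s["time"],s["ee_pos"],s["ee_rot"])
i=get_image("wrist");pickle.dump(i,open("w2.pkl","wb"))
crop(i,220,120,200,180,4,"pics/w2.png");print(proj(i,[.4365,.2298,.08]),proj(i,[.4365,.2298,.052]))
```

```text
3.1833 [0.43698287 0.22999293 0.08092485] [ 7.31362770e-04 -7.98887352e-02  9.96803484e-01  2.62255569e-04]
(np.float64(314.88908978167075), np.float64(255.29906176530244)) (np.float64(314.9836932421158), np.float64(234.83134787885888))
```

View pics/w2.png

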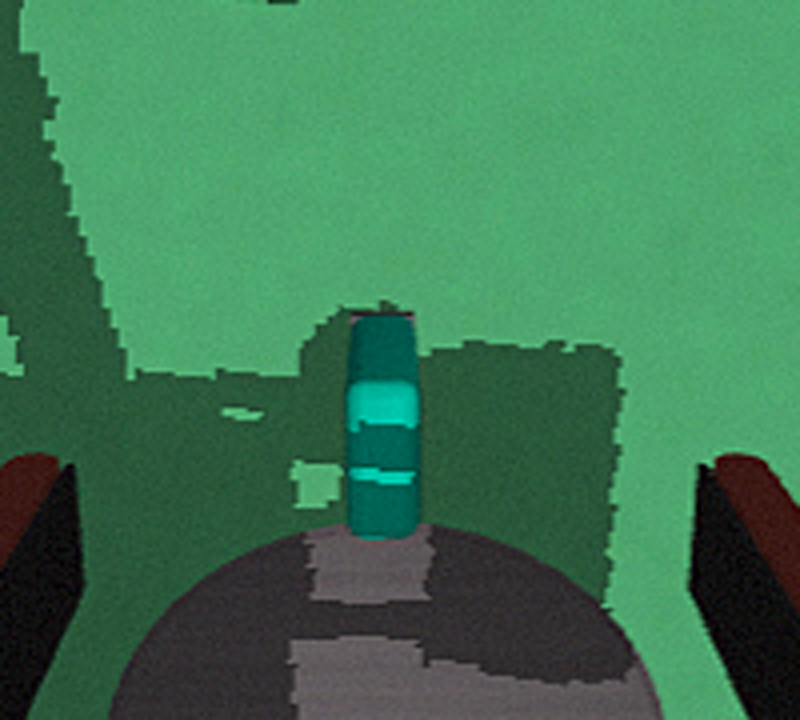

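Run:
```python
from bench import *
from h import *
import pickle
move_l([0.4365,0.2295,0.023],.05,q(0.16)); s=state();print(s["time"],s["ee_pos"])
close(); s=state();print(s["time"],s["ee_pos"],s["finger_gap"],s["ft_force"])
i=get_image("wrist");pickle.dump(i,open("w3.pkl","wb"));crop(i,220,120,200,180,4,"pics/w3.png")
```

```text
4.525 [0.43677734 0.22961995 0.02345923]
5.675 [0.43651527 0.22949922 0.02303425] 0.012030140724292065 [-0.22054343  0.35392713  0.48689856]
```

View pics/w3.png

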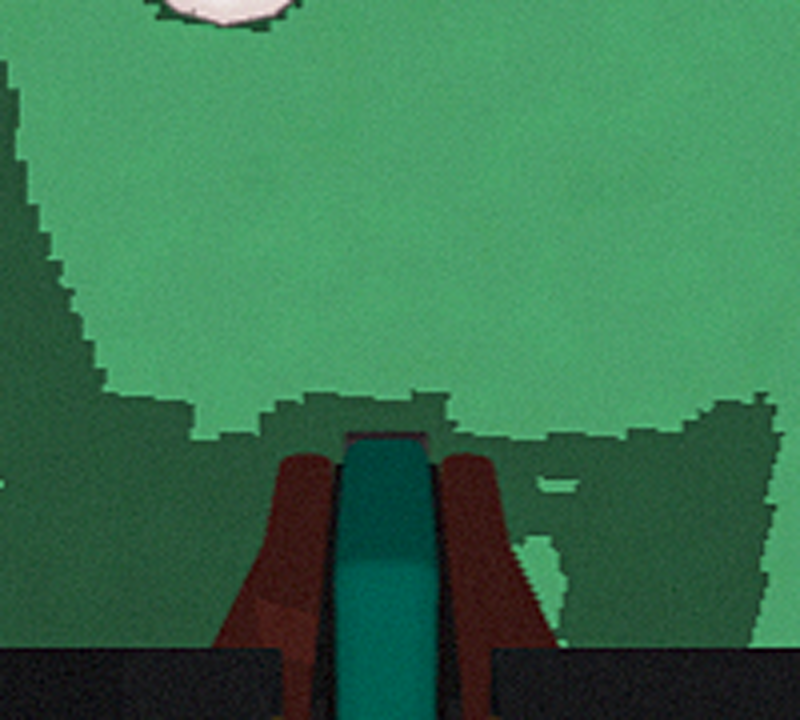

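The wrist view shows the tab centred between the closed fingers, and the gap reads 12.0 mm. I'll lift it gently and check.

Run:
```python
from bench import *
from h import *
import pickle
move_l([0.4365,0.2295,0.083],.03,q(0.16)); s=state();print(s["time"],s["ee_pos"],s["finger_gap"],s["ft_force"],s["moment"])
i=get_image("side");pickle.dump(i,open("s4.pkl","wb"));crop(i,220,220,110,90,7,"pics/s4.png")
i=get_image("top");pickle.dump(i,open("t4.pkl","wb"));crop(i,190,160,90,80,8,"pics/t4.png")
```

```text
7.875 [0.43641494 0.22943581 0.08280439] 0.012200265746602988 [ 0.41299922 -1.09858132 -2.06087577] [0.07975323 0.14127832 0.02061776]
```

View pics/s4.png

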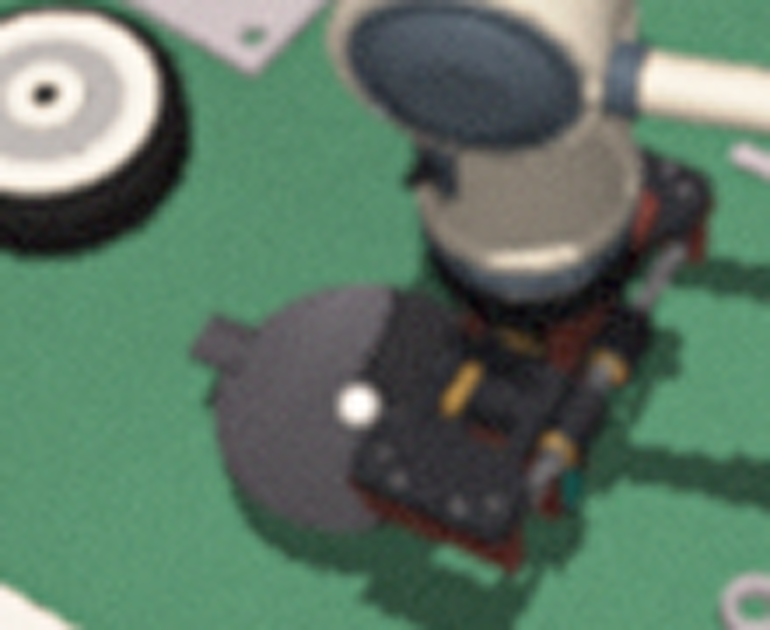

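View pics/t4.png

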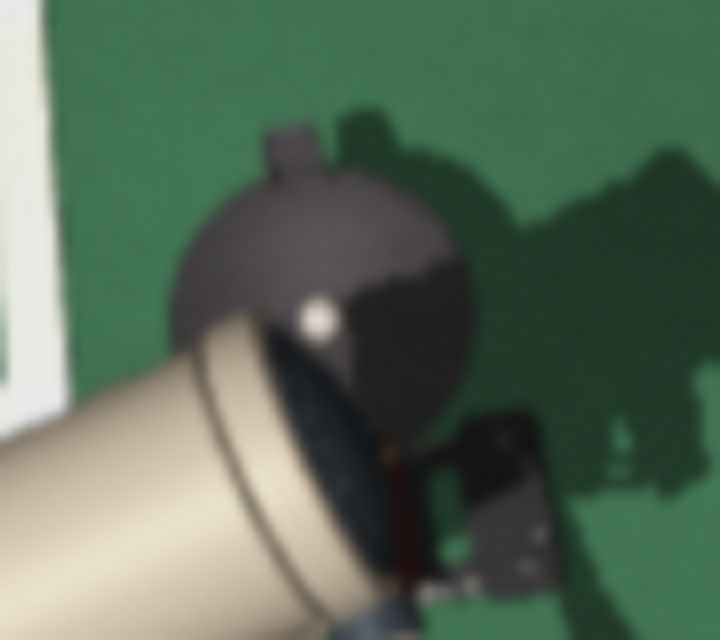

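```bash
cat >> h.py <<'E'
def tri(rs):
    A=np.zeros((3,3));b=np.zeros(3)
    for o,d in rs:
        d=d/np.linalg.norm(d);M=np.eye(3)-np.outer(d,d);A+=M;b+=M@o
    return np.linalg.solve(A,b)
def dpts(im,us,vs):
    out=[]
    for u,v in zip(us,vs):
        z=im["depth"][v,u]
        if z>0:
            o,d=ray(im,u,v);out.append(o+d*z)
    return np.array(out)
def fit(im,mid,yaw,occl=None):
    """fit dish pose (x,y,z,roll,pitch) to depth near predicted mid (underside centre): compare with conical model"""
    from scipy.optimize import least_squares
    u0,v0=map(int,proj(im,mid));vv,uu=np.mgrid[v0-60:v0+60,u0-60:u0+60]
    ok=(uu>=0)&(uu<640)&(vv>=0)&(vv<400)
    P=dpts(im,uu[ok],vv[ok]);r=np.hypot(*(P[:,:2]-mid[:2]).T)
    f=lambda r:.004+np.tan(np.radians(3))*np.minimum(r,20e-3)+np.tan(np.radians(8))*np.clip(r-.02,0,.018)+np.tan(np.radians(17))*np.clip(r-.038,0,1)
    k=(r>.012)&(r<.055)&(abs(P[:,2]-mid[2]-.008)<.02);P=P[k]
    c,s=np.cos(yaw),np.sin(yaw);D=P[:,:2]-mid[:2];X=D@[c,s];Y=D@[-s,c]
    q=least_squares(lambda q:P[:,2]-(q[0]+mid[2]+f(np.hypot(X,Y))+q[1]*X+q[2]*Y),[0,0,0],loss="soft_l1",f_scale=.002)
    return dict(n=len(P),dz=q.x[0],lip_up=q.x[1],left_up=q.x[2],rms=np.sqrt(np.mean(q.fun**2)))
E
python3 - <<'E'
from h import *
import pickle
T=pickle.load(open("t4.pkl","rb"));S=pickle.load(open("s4.pkl","rb"))
t=lambda c:((c[0]+.5)/8-.5+190,(c[1]+.5)/8-.5+160)
s=lambda c:((c[0]+.5)/7-.5+220,(c[1]+.5)/7-.5+220)
print("ball",tri([ray(T,*t((318,318))),ray(S,*s((358,405)))]))
print("lip",tri([ray(T,*t((291,128))),ray(S,*s((205,340)))]))
mid=np.array([.4365+.088*np.cos(.16),.2295+.088*np.sin(.16),.06]);print(mid)
for im in(T,S):print(fit(im,mid,.16))
d=pickle.load(open("d0.pkl","rb"))
for n in("top","side"):print(fit(d[n],mid-[0,0,.06],.16))
E
```

```text
ball [0.52337981 0.24304026 0.07313171]
lip [0.59779091 0.25374392 0.06849648]
[0.523376 0.24352  0.06    ]
{'n': 648, 'dz': np.float64(-0.0017585185536869716), 'lip_up': np.float64(-0.012760877493775507), 'left_up': np.float64(0.012025497979088633), 'rms': np.float64(0.0024619086413691016)}
{'n': 643, 'dz': np.float64(0.0008078853539412207), 'lip_up': np.float64(-0.0015524123222604542), 'left_up': np.float64(0.020885672219525267), 'rms': np.float64(0.002750409620370526)}
{'n': 861, 'dz': np.float64(-0.0019082833330350516), 'lip_up': np.float64(-0.008390910392898876), 'left_up': np.float64(0.014092153855380757), 'rms': np.float64(0.0027627060829118182)}
{'n': 909, 'dz': np.float64(0.001371658381877792), 'lip_up': np.float64(0.011072225978100042), 'left_up': np.float64(0.007251596892018737), 'rms': np.float64(0.0035748780990880213)}
```

Run:
```python
from bench import *
from h import *
import pickle
move_l([0.4365,0.2295,0.218],.035,q(0.16)); print(state()["time"])
move_l([0.5195,0.0787,0.218],.028,q(-1.726)); s=state();print(s["time"],s["ee_pos"],s["finger_gap"],s["joint_pos"].round(3))
for n in("side","top","wrist"):
    i=get_image(n);pickle.dump(i,open(n+"5.pkl","wb"));cv2.imwrite(f"pics/{n}5.png",i["frame"])
```

```text
11.9833
18.2833 [0.51948607 0.07870835 0.21798592] 0.011970852235863806 [ 0.086 -0.112  1.455 -0.     1.799  0.241]
```

View pics/top5.png

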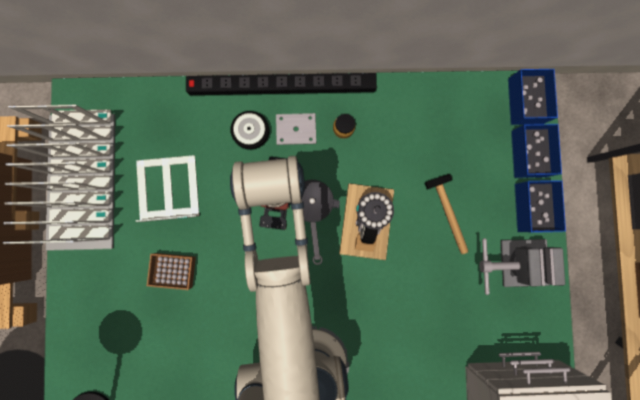

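View pics/side5.png

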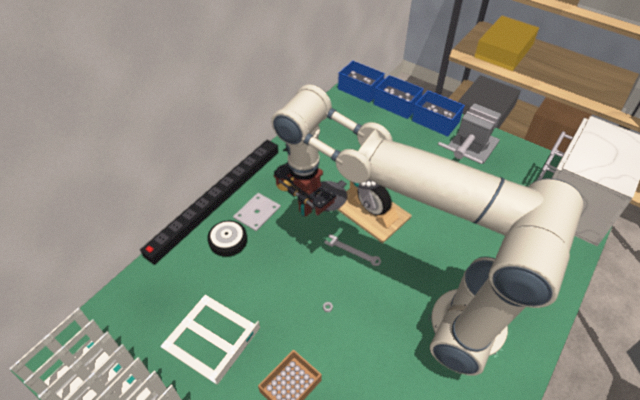

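View pics/wrist5.png

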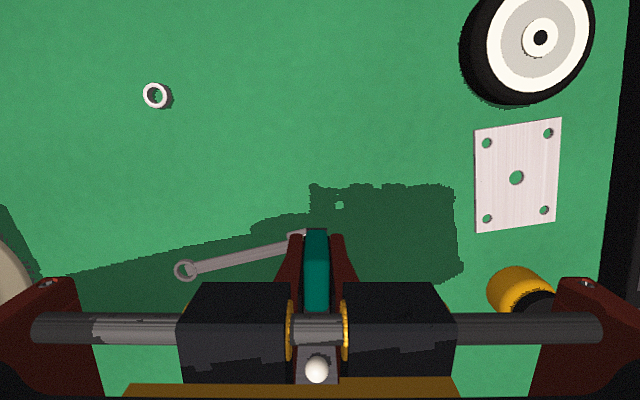

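Run:
```python
from h import *
import pickle
T=pickle.load(open("top5.pkl","rb"));S=pickle.load(open("side5.pkl","rb"));W=pickle.load(open("wrist5.pkl","rb"))
crop(T,290,165,110,85,7,"pics/t5c.png");crop(S,300,150,110,85,7,"pics/s5c.png")
y=-1.726;u=np.array([np.cos(y),np.sin(y),0]);g=np.array([.5195,.0787,.195])
mid=g+.088*u;print(mid)
for n,im in(("T",T),("S",S)):
    print(n,fit(im,mid,y));print("lip",proj(im,g+.1645*u+[0,0,.0115]),"mid",proj(im,mid+[0,0,.013]))
print("W",proj(W,mid+[0,0,.012]), onz(W,317,370,.207)-mid)
```

```text
[ 0.50589684 -0.00824225  0.195     ]
T {'n': 858, 'dz': np.float64(-0.001667684913090786), 'lip_up': np.float64(-0.008355426329648537), 'left_up': np.float64(-0.010972318499104872), 'rms': np.float64(0.0022059133084858296)}
lip (np.float64(338.48562638639385), np.float64(204.10422236616566)) mid (np.float64(311.1567283341322), np.float64(200.40312752477132))
S {'n': 314, 'dz': np.float64(-0.00024200462427410705), 'lip_up': np.float64(0.002802100380501601), 'left_up': np.float64(0.002431848727387231), 'rms': np.float64(0.002643807040462767)}
lip (np.float64(344.0805177016731), np.float64(182.27453827987156)) mid (np.float64(326.35826653686246), np.float64(195.646313724))
W (np.float64(315.6510254908661), np.float64(369.30579934988174)) [ 0.00080136 -0.00072403  0.012     ]
```

View pics/t5c.png

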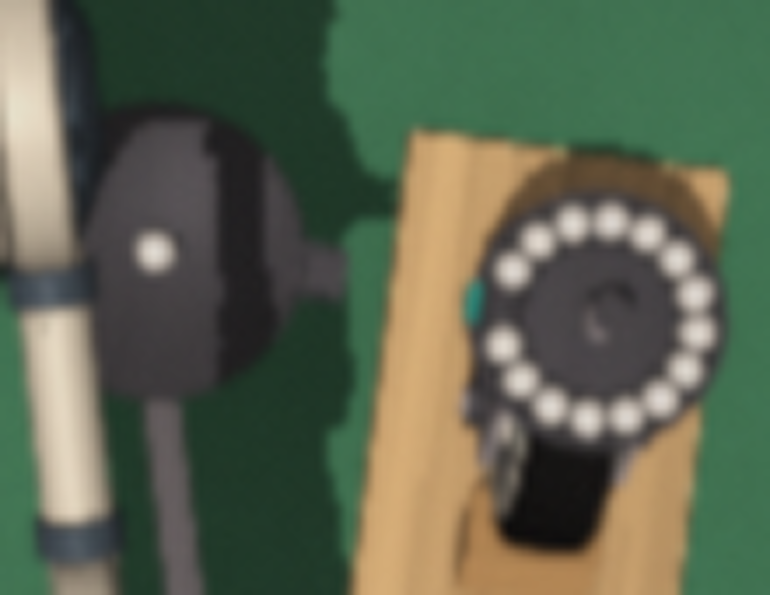

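View pics/s5c.png

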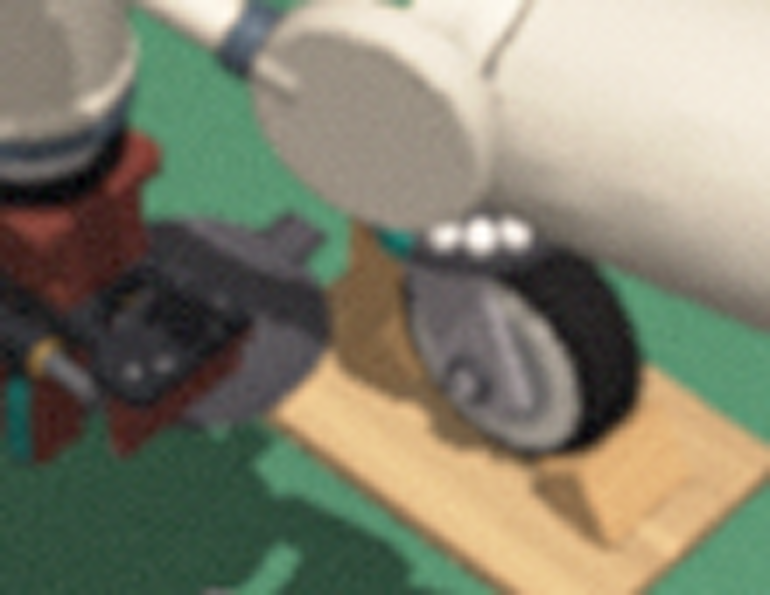

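Run:
```python
from bench import *
from h import *
import pickle
move_l([0.5087,0.0095,0.218],.025,q(-1.726)); s=state();print(s["time"],s["ee_pos"],s["finger_gap"])
for n in("side","top","wrist"):
    i=get_image(n);pickle.dump(i,open(n+"6.pkl","wb"))
    if n=="top":crop(i,290,165,110,85,7,"pics/t6c.png")
    if n=="side":crop(i,300,140,110,85,7,"pics/s6c.png")
    if n=="wrist":crop(i,220,220,200,180,4,"pics/w6c.png")
```

```text
21.3833 [0.5087048  0.00956739 0.21802181] 0.011745168088718127
```

View pics/t6c.png

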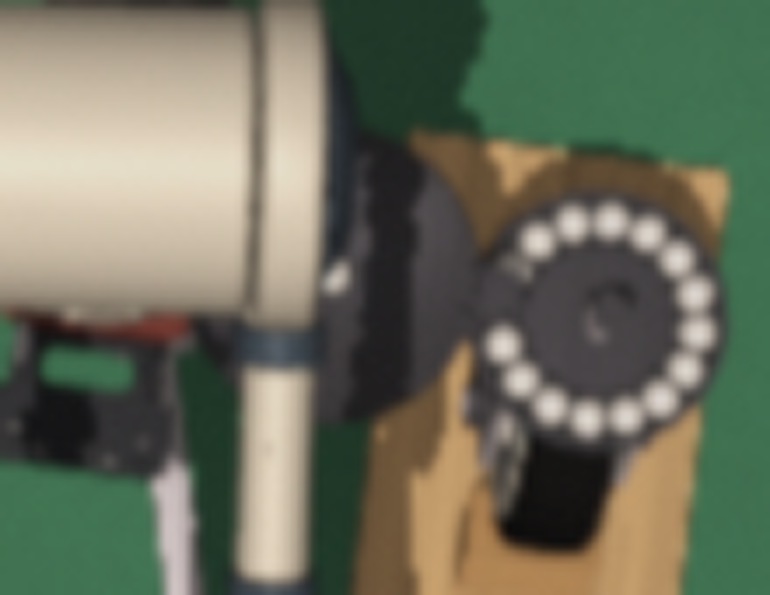

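View pics/s6c.png

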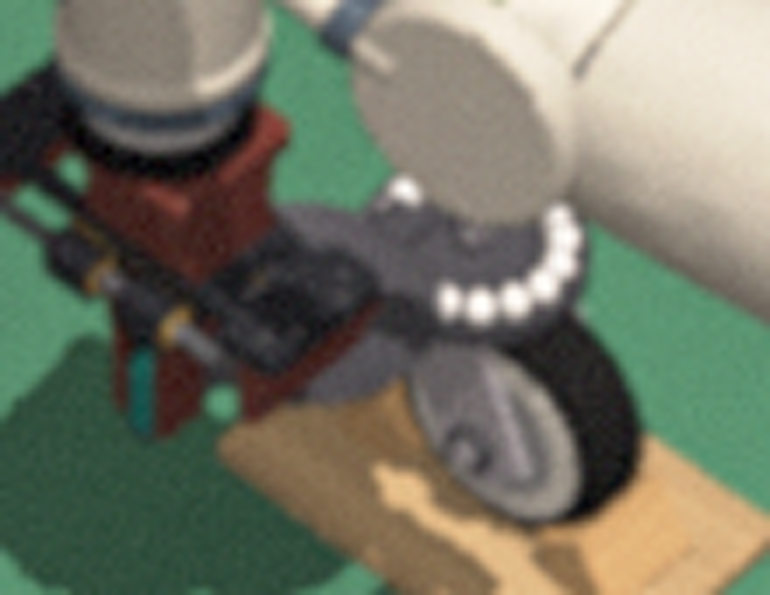

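View pics/w6c.png

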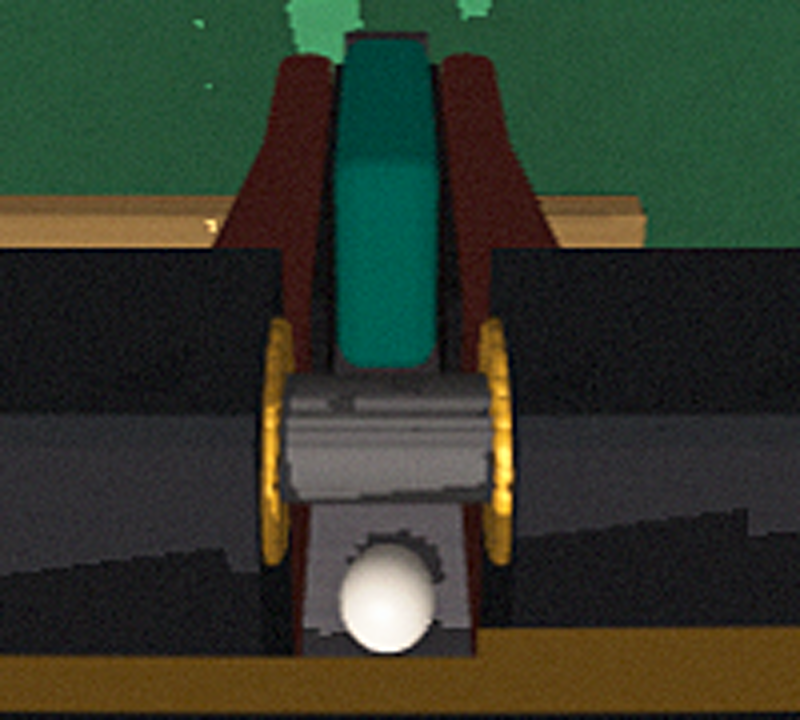

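Run:
```python
from h import *
import pickle
T=pickle.load(open("top6.pkl","rb"));S=pickle.load(open("side6.pkl","rb"))
y=-1.726;u=np.array([np.cos(y),np.sin(y),0]);n=np.array([-u[1],u[0],0]);g=np.array([.5087,.0095,.195])
lip=g+.1645*u+[0,0,.0135]
for nm,im,(a,b,w,h) in(("t",T,(345,190,50,40)),("s",S,(345,160,50,40))):
    c=im["frame"][b:b+h,a:a+w].astype(float);c=np.clip(c*2.5,0,255).astype(np.uint8);c=cv2.resize(c,None,fx=14,fy=14,interpolation=cv2.INTER_CUBIC)
    f=lambda P:tuple(int(round(x)) for x in ((np.array(proj(im,P))-[a,b]+.5)*14))
    for k in(-.01,.01):cv2.line(c,f(lip+k*n),f(lip+k*n-.017*u),(0,0,255),1)
    cv2.line(c,f(lip+.01*n),f(lip-.01*n),(0,0,255),1)
    cv2.circle(c,f([.4834,-.153,.168]),5,(255,255,0),1)
    cv2.imwrite(f"pics/{nm}6d.png",c)
# depth: points z>.195
for nm,im in(("t",T),("s",S)):
    u0,v0=map(int,proj(im,lip));vv,uu=np.mgrid[v0-30:v0+30,u0-30:u0+30]
    P=dpts(im,uu.ravel(),vv.ravel());D=P-lip;X=D@u;Y=D@n
    k=(abs(D[:,2])<.012)&(abs(Y)<.02)&(X>-.014)&(X<.02)
    print(nm,k.sum(),"X max",np.sort(X[k])[-6:].round(4),"Y",np.percentile(Y[k],[3,50,97]).round(4),"dz",np.median(D[k,2]))
```

```text
t 46 X max [-0.0005  0.      0.0005  0.0008  0.0009  0.0018] Y [-0.0086  0.0026  0.0117] dz -0.0014273192386452527
s 31 X max [-0.0015 -0.0015 -0.0014 -0.0012 -0.0009  0.0018] Y [-0.0127 -0.0009  0.0097] dz 0.001170344507543164
```

View pics/t6d.png

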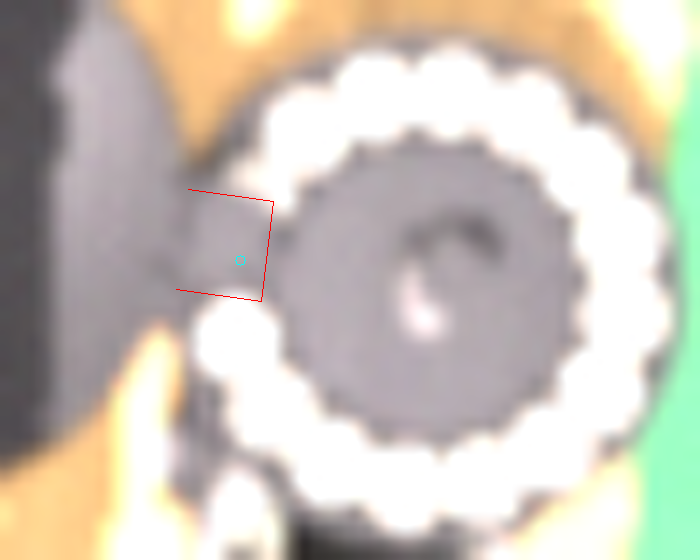

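View pics/s6d.png

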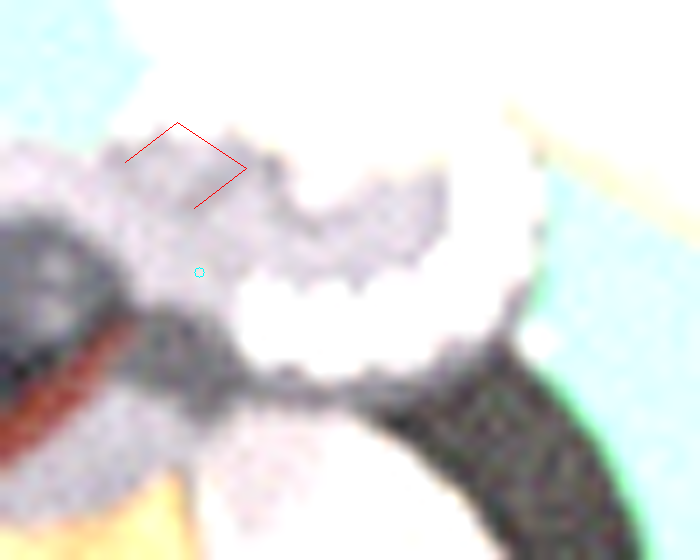

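Run:
```python
from bench import *
from h import *
import pickle
move_l([0.5087,0.0095,0.1965],.015,q(-1.726)); hold(1.5); s=state();print(s["time"],s["ee_pos"],s["finger_gap"],s["ft_force"])
y=-1.726;u=np.array([np.cos(y),np.sin(y),0]);n=np.array([-u[1],u[0],0]);g=np.array([.5087,.0095,.1735]);lip=g+.1645*u+[0,0,.0135]
for k in("top","side"):
    im=get_image(k);print(k,fit(im,g+.088*u,y))
    u0,v0=map(int,proj(im,lip));vv,uu=np.mgrid[v0-30:v0+30,u0-30:u0+30]
    P=dpts(im,uu.ravel(),vv.ravel());D=P-lip;X=D@u;Y=D@n
    m=(abs(D[:,2])<.012)&(abs(Y)<.02)&(X>-.014)&(X<.006)
    print("Xmax",np.sort(X[m])[-4:].round(4),"dz",np.median(D[m,2]))
    crop(im,*((290,165) if k=="top" else (300,140)),110,85,7,f"pics/{k}7c.png")
W=get_image("wrist");crop(W,220,220,200,180,4,"pics/w7c.png");pickle.dump(W,open("w7.pkl","wb"))
```

```text
24.6167 [0.50869471 0.00950026 0.1964963 ] 0.011964097542453304 [ 0.77979921  0.44789735 -1.00947432]
top {'n': 559, 'dz': np.float64(-0.0016415932102607617), 'lip_up': np.float64(-0.018739777225048927), 'left_up': np.float64(-0.01363504418058668), 'rms': np.float64(0.002231018937450574)}
Xmax [0.0007 0.001  0.0012 0.0016] dz -0.0015636509820194378
side {'n': 239, 'dz': np.float64(0.00011970685185658416), 'lip_up': np.float64(-0.0025140247582896404), 'left_up': np.float64(0.015816273056248446), 'rms': np.float64(0.0026438767723184838)}
Xmax [-0.0008 -0.0006 -0.0001  0.0024] dz -0.0001819874462355986
```

View pics/w7c.png

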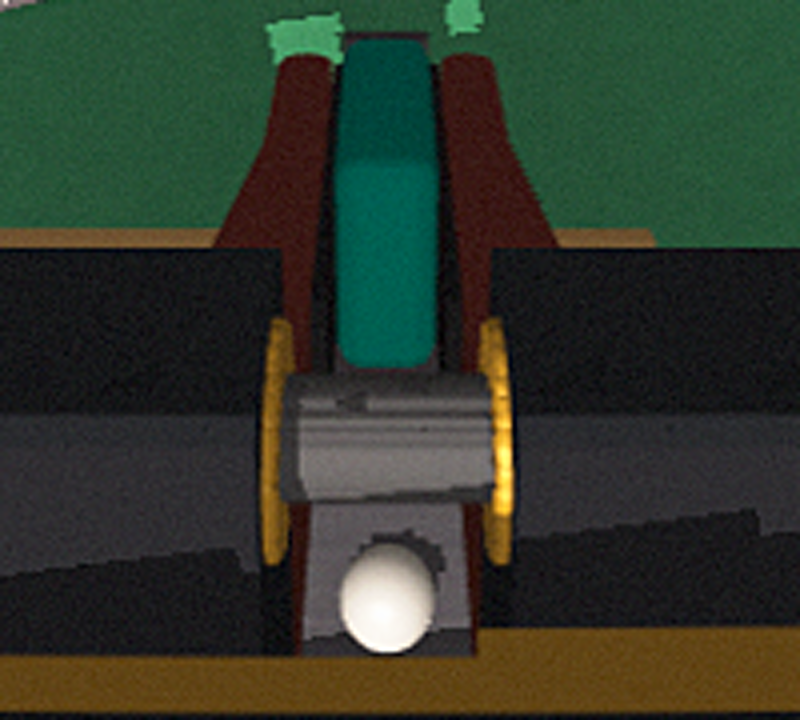

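View pics/top7c.png

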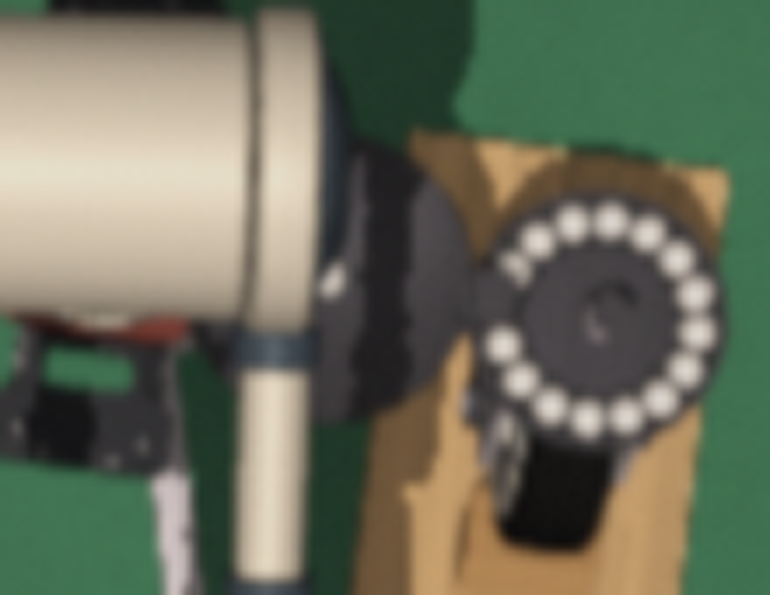

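View pics/side7c.png

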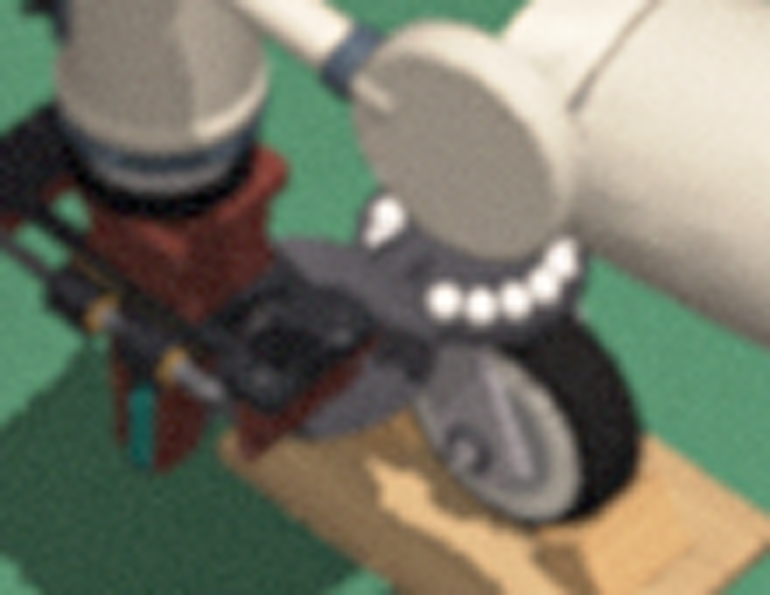

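```bash
python3 -c "
from bench import *
job_done();print(state()['time'])"
```

```text
the job is handed in; nothing more can be done
the job is handed in; nothing more can be done
```

I picked the dish up by its teal grip and turned it about 108° so the lip points at the kingpin. I brought the lip in along the line of the empty place, lowered it, and handed the job in at about 25 s, still holding it. No verdict was given.

Last checks before handing in:
- **Grip:** the finger gap is 12.0 mm, which matches the tab.
- **Lip position:** the tip is about 17 mm above the balls' tops and within about 3 mm of the centre of the empty place. The two cameras disagree by up to 2 mm on this.
- **Level:** depth fits put the dish within 0.02 rad of level. The top and side cameras disagree on the sideways tilt (-0.014 and +0.016 rad), so this is camera noise rather than a measured tilt.
- **Ball:** before the final approach it was within about 1 mm of the dish's middle. In the wrist view it had not visibly moved before or after lowering.
- **Caster and bystanders:** the wrist force stayed at about 1–2 N each time I read it, with no sign of contact, and nothing else looked disturbed in the pictures. I did not measure the bystanders' positions again.

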